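Turn the sample carousel to the yellow-lidded jar

TASK

Push the orange tabs of the sample carousel with a fingertip to turn it gently, either way round, until the jar with the yellow lid stands centred under the microscope's lens, then take the hand away. Do not touch or lift the jars: they ride round in their pockets. Leave the microscope and everything else on the bench alone.

Things in the scene. Friction and masses are not known exactly. Their poses are not given: they have to be found in the camera images.
- hub (a point): Centre of the carousel's white wheel (radius 92 mm), on its upright axis, at its upper face 38 mm above the bench (underside 29 mm). Below it a grey drum, radius 60 mm, with a foot flange of radius 88 mm, 10 mm tall, fixed to the bench. Five pockets 72 degrees apart, centres 62 mm from the axis: rings of six steel pegs 11 mm tall, each holding a jar with 2 mm play.
- wheel (a joint): Turn of the wheel in rad, 0 at the start, positive counter-clockwise seen from above; it turns both ways, several turns. It has steady friction (about 1.5 N at the tabs), no click stops and no spring: it stays where it is left.
- tab0 (a point): Centre of one of five upright orange blades on the wheel's rim (tab0), midway between two pockets: reaches from 91 to 131 mm from the axis, 6 mm thick, from 29 to 71 mm above the bench. The centre is 111 mm from the axis, 50 mm up. The blade stands radially. Turns with the wheel. Away from the microscope, the space between tabs outside the rim is free.
- tab1 (a point): Centre of one of five upright orange blades on the wheel's rim (tab1), midway between two pockets: reaches from 91 to 131 mm from the axis, 6 mm thick, from 29 to 71 mm above the bench. The centre is 111 mm from the axis, 50 mm up. The blade stands radially. Turns with the wheel. Away from the microscope, the space between tabs outside the rim is free.
- tab2 (a point): Centre of one of five upright orange blades on the wheel's rim (tab2), midway between two pockets: reaches from 91 to 131 mm from the axis, 6 mm thick, from 29 to 71 mm above the bench. The centre is 111 mm from the axis, 50 mm up. The blade stands radially. Turns with the wheel. Away from the microscope, the space between tabs outside the rim is free.
- tab3 (a point): Centre of one of five upright orange blades on the wheel's rim (tab3), midway between two pockets: reaches from 91 to 131 mm from the axis, 6 mm thick, from 29 to 71 mm above the bench. The centre is 111 mm from the axis, 50 mm up. The blade stands radially. Turns with the wheel. Away from the microscope, the space between tabs outside the rim is free.
- tab4 (a point): Centre of one of five upright orange blades on the wheel's rim (tab4), midway between two pockets: reaches from 91 to 131 mm from the axis, 6 mm thick, from 29 to 71 mm above the bench. The centre is 111 mm from the axis, 50 mm up. The blade stands radially. Turns with the wheel. Away from the microscope, the space between tabs outside the rim is free.
- jar_white: Low clear sample jar with a white lid, diameter 40 mm, height 40 mm, standing loose in a pocket of the carousel, lid top 78 mm above the bench. Origin at the centre of its underside; z up. It stands under the lens at the start.
- jar_yellow: Low clear sample jar with a yellow lid, diameter 40 mm, height 40 mm, standing loose in a pocket of the carousel, lid top 78 mm above the bench. Origin at the centre of its underside; z up. THE JAR TO BRING UNDER THE LENS.
- jar_blue: Low clear sample jar with a blue lid, diameter 40 mm, height 40 mm, standing loose in a pocket of the carousel, lid top 78 mm above the bench. Origin at the centre of its underside; z up.
- jar_green: Low clear sample jar with a green lid, diameter 40 mm, height 40 mm, standing loose in a pocket of the carousel, lid top 78 mm above the bench. Origin at the centre of its underside; z up.
- jar_red: Low clear sample jar with a red lid, diameter 40 mm, height 40 mm, standing loose in a pocket of the carousel, lid top 78 mm above the bench. Origin at the centre of its underside; z up.
- view (a point): The viewing station: the point on the microscope's optical axis, straight below its lens, at half height of the jars (58 mm above the bench), 62 mm from the carousel's axis. It does not move when the wheel turns.
- microscope: White stereo microscope, fixed. Origin on the bench below the carousel's axis; its -y axis points to its column (radius 13 mm, 205 mm from the axis). Lens barrel (radius 32 mm) over view, its underside 168 mm above the bench; head and eyepieces up to 370 mm high. Foot: white plate 170 x 130 mm, 16 mm thick, centred 195 mm from the axis.
- wash_bottle: White squeeze bottle with blue cap, diameter 60 mm, 150 mm tall, loose. Origin at the centre of its underside.
- spare_jar: Larger clear jar with a white lid, diameter 52 mm, 60 mm tall, loose on the bench. Origin at the centre of its underside.
- tumbler: Amber glass tumbler, rim diameter 68 mm, 100 mm tall, loose. Origin at the centre of its underside.
- forceps: Steel forceps lying on the bench, about 126 mm long, 6 mm thick, loose. Origin in the middle of its length, on the bench.

How it is judged:
By the outcome, as a careful person would: the job done as asked, in the order asked, and still so for the second after the job is handed in, with the robot touching nothing.
It also fails if it takes over 53 s, if anything falls off the work surface, if the arm or the gripper's body presses on something with over 40 N, if the wrist force passes 120 N, or if a joint passes its speed limit or range.

ROBOT

A 7-joint arm with a two-finger parallel gripper is mounted at the origin on the work surface. World frame = base frame: x ahead of the robot, y to its left, z up, the work surface at z = 0. Lengths are in mm, angles in degrees, forces in N, time in s.
With the tool pointing down it reaches from about 400 to 925 mm from the base axis. Payload 5.6 kg.
Tool frame: the origin (TCP) lies on the centre line of the jaws, within the pads' length; the fingertips stand 8 mm ahead of it and the grasp point (between the pads) lies 11 mm behind it; z points along the fingers, y is the direction in which the jaws open and shut (so a half turn about z gives the same grasp; the last joint's range is limited). The gripper opens to 85 mm and grips with 20 to 120 N. Pads are 22 mm wide; open, the fingers measure 114 mm over their backs; the gripper's body (76 mm by 85 mm) begins 54 mm behind the grasp point. The pads swing forward as they close: fully open they stand 13 mm farther back than shut.
Start: joints at [-75.63, 26.786, -0.665, 91.828, 0.344, 61.387, -3.226], TCP at [188.275, 622.142, 239.29] pointing down, gripper open.
Joint ranges: [-144.91, 144.91], [-17.63, 115.5], [-89.93, 88.59], [15.96, 139.68], [-74.01, 254.01], [8.47, 105.57], [-167.45, 167.45]. Speed limits (degrees/s): [147.25, 147.25, 180, 180, 180, 180, 180].

INTERFACE

Orientations are given as [roll, pitch, yaw] about the fixed x, y, z axes, in that order (R = Rz(yaw) Ry(pitch) Rx(roll)).
In Python, from cell import get_obs, snapshot, get_calibration, job_done, cut_out, place_of gives the robot as it stands.
- The arm moves only by the tool jog_arm, never from a script. Its argument "deltas" is a list that holds one entry, the list of rows, each a list of 6 numbers: the shift along the tool's x, y, z in cm, then the turn, a rotation vector about the tool's x, y, z in rad. In form: [[[tx, ty, tz, ax, ay, az], ...]]. A call has exactly 8 rows; each row is the pose to reach, as a shift and turn from the pose commanded when the call began, along the tool's axes at that moment; what a row does not reach only later rows make up. A row lasts 1/10 s, in which the tool goes at most 50 mm and 8.59 degrees, less where a joint would pass 70% of its speed; a pose out of reach is approached as far as the arm can. A call with a gripper value outside its range is refused whole. "jaw" is the finger opening in cm, from 0 to 8.54, set as the call begins (left out, the last holds). The fingers move at their own pace and stop on an object; "force" is the grip in N (left out, the last holds). Time passes only in rows, so rows that repeat a pose let the fingers close, or fill a call up. It gives the time, the measured TCP pose, the force and the opening at its end, in the units of the state.
- get_obs(): the state, without advancing time (a new reading comes with each control period).
- snapshot(name): name is "scene" or "top"; returns (picture, depth): 400x640x3 uint8, red, green, blue; 400x640 float32, mm along the optical axis (not along the pixel's ray), 0 where there is no reading.
- get_calibration(name): a dict with "fov_y" (degrees; the focal length in pixels is half the picture's height over the tangent of half this angle, whatever the lens; pixels are square), "cx", "cy" (the principal point, pixels), "extrinsics" (4x4, takes a point from camera to world coordinates). Camera axes: x right, y down, z forward; pixel columns grow to the right and rows downward; lengths in mm; the calibration is good to about 2 mm. A picture is of the moment at which its call begins. get_calibration takes no time and is no camera call.
- job_done(): hands the job in, once; it reports no verdict.
Trained networks look in the newest picture that a camera, given by its name, has taken for a name from the list of things; names that differ only in an ending like _2 or _b are one class to them, and where a whole thing is asked for, a point or a joint stands for the part that bears it (a point fixed in the world has none). Each returns a list of dicts, best first, with "score" (0 to 1); they miss things now and then, are a little off and sometimes report something else, mostly with a low value. They report only what shows in the picture. A call takes as long as a camera call.
- cut_out(query, camera): "pixels" (400x640 bool, what is visible of it).
- place_of(query, camera): "xyz" ([x, y, z] in mm, in world coordinates, good to about 4 mm: a listed point, or the origin of a listed thing).
The state is a dict: "clock": time; "qpos": joint angles; "qd": joint speeds; "joint_torque": joint torques, N m; "eef_pos": TCP position; "ee_rot": TCP orientation; "force": force on the tool from outside, world axes, zero at the start; "moment": the same for the moment, N m; "grip_width": opening from 0.0 (shut) to 1.0 (fully open).
Only numpy, scipy, OpenCV 4.12 (cv2) and the standard library are available. Lean on these libraries where they do the work, as an engineer would, in place of code of your own. Each camera call takes 0.05 s, during which the arm holds its last target.

## Working session

There is one attempt and no reset: what is moved stays moved. The work goes in short steps, Python scripts to look and compute and a tool call to move; the robot and the scene stay as the last step left them, time stands still between calls to the robot, and variables do not carry over. Pictures are saved under pics/ and viewed, and the job is handed in when it is done.

Besides the shell and the picture viewer there is one more tool, called by a JSON object that holds its "op" and its "data", one argument or row to a line. jog_arm: Moves the arm, as the interface text tells. Its arguments: {"type":"object","properties":{"deltas":{"type":"array"},"jaw":{"type":"number"},"force":{"type":"number"}},"required":["deltas"]}

```bash
mkdir -p pics; cat > h.py <<'E'
from cell import *
import numpy as np, cv2
def snap(n,f):
    p,d=snapshot(n); cv2.imwrite('pics/'+f,p[:,:,::-1]); return p,d
E
python3 - <<'E'
from h import *
for n in ('scene','top'):
    snap(n,n+'1.png')
    for q in ('hub','view','tab0','tab1','tab2','tab3','tab4','jar_white','jar_yellow','microscope'):
        print(n,q,[(np.round(r['xyz']).tolist(),round(r['score'],2)) for r in place_of(q,n)[:5]])
    for q in ('wash_bottle','spare_jar','tumbler','forceps'):
        if n=='top': print(n,q,[(np.round(r['xyz']).tolist(),round(r['score'],2)) for r in place_of(q,n)[:1]])
o=get_obs();print(o['clock'],o['eef_pos'],o['ee_rot'],o['grip_width'])
E
```

```text
scene hub [([541.0, -29.0, 35.0], 0.79)]
scene view [([553.0, -89.0, 59.0], 0.82)]
scene tab0 [([616.0, -111.0, 51.0], 0.94), ([536.0, 78.0, 47.0], 0.79), ([490.0, -123.0, 53.0], 0.71), ([641.0, 15.0, 51.0], 0.56)]
scene tab1 [([616.0, -111.0, 51.0], 0.94), ([536.0, 78.0, 47.0], 0.79), ([490.0, -123.0, 53.0], 0.71), ([641.0, 15.0, 51.0], 0.56)]
scene tab2 [([616.0, -111.0, 51.0], 0.94), ([536.0, 78.0, 47.0], 0.79), ([490.0, -123.0, 53.0], 0.71), ([641.0, 15.0, 51.0], 0.56)]
scene tab3 [([616.0, -111.0, 51.0], 0.94), ([536.0, 78.0, 47.0], 0.79), ([490.0, -123.0, 53.0], 0.71), ([641.0, 15.0, 51.0], 0.56)]
scene tab4 [([616.0, -111.0, 51.0], 0.94), ([536.0, 78.0, 47.0], 0.79), ([490.0, -123.0, 53.0], 0.71), ([641.0, 15.0, 51.0], 0.56)]
scene jar_white [([549.0, -91.0, 41.0], 0.75), ([487.0, -56.0, 36.0], 0.43)]
scene jar_yellow [([499.0, 16.0, 37.0], 0.79)]
scene microscope [([647.0, 242.0, -2.0], 0.52)]
top hub [([548.0, -32.0, 41.0], 0.8), ([550.0, -91.0, 33.0], 0.18)]
top view [([555.0, -92.0, 60.0], 0.78), ([530.0, 80.0, 53.0], 0.25)]
top tab0 [([438.0, -6.0, 50.0], 0.98), ([487.0, 
[... 438 characters left out ...]
[([438.0, -6.0, 50.0], 0.98), ([487.0, -127.0, 50.0], 0.84), ([619.0, -113.0, 50.0], 0.69), ([525.0, 83.0, 52.0], 0.69), ([644.0, 19.0, 50.0], 0.65)]
top tab4 [([438.0, -6.0, 50.0], 0.98), ([487.0, -127.0, 50.0], 0.84), ([619.0, -113.0, 50.0], 0.69), ([525.0, 83.0, 52.0], 0.69), ([644.0, 19.0, 50.0], 0.65)]
top jar_white [([551.0, -91.0, 37.0], 0.6)]
top jar_yellow [([500.0, 15.0, 38.0], 0.85)]
top microscope []
top wash_bottle [([644.0, 245.0, 0.0], 0.96)]
top spare_jar [([532.0, 408.0, 3.0], 0.63)]
top tumbler [([465.0, 330.0, 1.0], 0.81)]
top forceps [([375.0, 203.0, 1.0], 0.72)]
1.3 [188.27775144 622.14117124 239.2848361 ] [1.79998162e+02 2.89070220e-03 1.63165483e+02] 0.9988816389949051
```

View pics/top1.png

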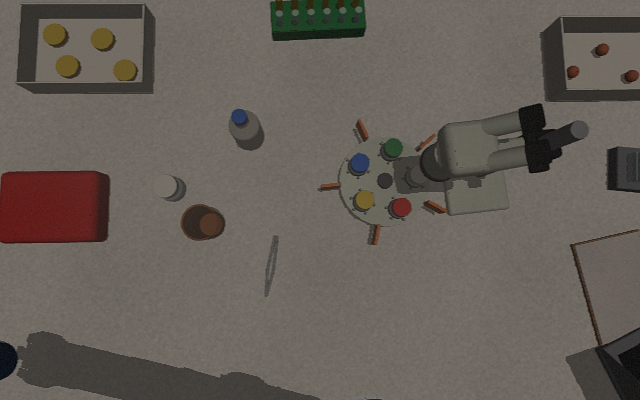

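View pics/scene1.png

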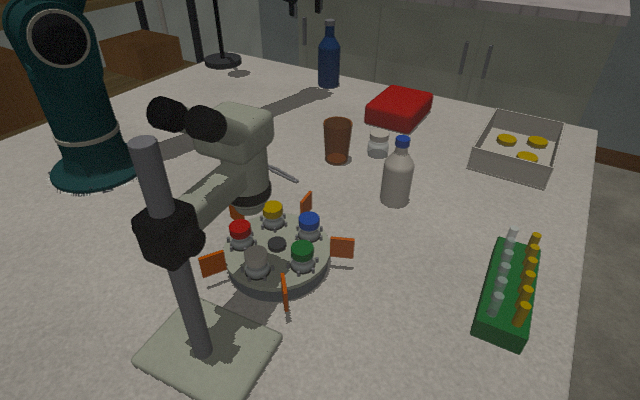

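```bash
python3 - <<'E'
from h import *
from scipy.optimize import least_squares
# fit from top tabs
T=np.array([[438,-6],[487,-127],[619,-113],[525,83],[644,19]])
def res(p):
    a=p[2]+np.arange(5)*2*np.pi/5
    M=np.c_[p[0]+111*np.cos(a),p[1]+111*np.sin(a)]
    return np.array([ (lambda D: D[np.argmin((D**2).sum(1))])(M-t) for t in T]).ravel()
s=least_squares(res,[545,-30,np.arctan2(24,-105)]);print(s.x[:2],np.degrees(s.x[2])%72,res(s.x).round(1))
for n in('scene','top'):
    c=get_calibration(n);print(n,c['fov_y'],c['cx'],c['cy'],np.round(c['extrinsics'],3).tolist())
E
```

```text
[542.6 -28.8] 24.930270855285897 [-4.3 -1.5  1.7  1.2 -0.8  2.9  4.2 -1.6 -0.7 -1. ]
scene 53.244997075487646 313.2521019135376 199.38802607464217 [[0.85, 0.318, -0.419, 857.927], [0.527, -0.514, 0.677, -419.715], [-0.0, -0.796, -0.605, 516.586], [0.0, 0.0, 0.0, 1.0]]
top 51.55572891040419 320.04271670400567 196.51263710600733 [[-0.016, -0.994, 0.108, 422.457], [-1.0, 0.014, -0.028, 125.236], [0.026, -0.108, -0.994, 867.432], [0.0, 0.0, 0.0, 1.0]]
```

Top view: carousel at about (384,180), yellow lid at (364,200), and the microscope on the right over the white jar. The scene view confirms the tabs and shows the column at about (185,290). Yellow needs about +144° CCW. Next I'll refine the hub, the lid angles and the direction of the microscope axis.

```bash
cat >> h.py <<'E'
from scipy.optimize import least_squares
def cloud(n,d):
    c=get_calibration(n);f=200/np.tan(np.radians(c['fov_y']/2));E=np.array(c['extrinsics'])
    v,u=np.mgrid[0:400,0:640].astype(float)
    P=np.stack([(u-c['cx'])/f*d,(v-c['cy'])/f*d,d],-1)
    W=P@E[:3,:3].T+E[:3,3]; W[d<=0]=np.nan
    return W
def colors(p):
    h=cv2.cvtColor(p,cv2.COLOR_RGB2HSV).astype(int); H,S,V=h[...,0],h[...,1],h[...,2]
    s=(S>110)&(V>40)
    return dict(yellow=s&(H>=18)&(H<32),red=s&((H<4)|(H>174)),blue=s&(H>95)&(H<130),green=s&(H>45)&(H<90),orange=s&(H>=5)&(H<=16))
def circ(P,r,x0):
    return least_squares(lambda p:np.hypot(P[:,0]-p[0],P[:,1]-p[1])-r,x0,loss='soft_l1').x
def lids(n,p,d,hub=(544,-30)):
    W=cloud(n,d);C=colors(p);out={}
    near=np.hypot(W[...,0]-hub[0],W[...,1]-hub[1])<90
    for k in('yellow','red','blue','green'):
        m=C[k]&near&(W[...,2]>70)&(W[...,2]<86)
        if m.sum()>20:
            m8=m.astype(np.uint8); u=W[m]
            (x,y),r=cv2.minEnclosingCircle(u[:,:2].astype(np.float32)); out[k]=(round(x,1),round(y,1),round(r,1),int(m.sum()),round(float(np.median(u[:,2])),1),np.round(u[:,:2].mean(0),1).tolist())
    return out
E
python3 - <<'E'
from h import *
for n in('top','scene'):
    p,d=snapshot(n); np.savez(n+'1.npz',p=p,d=d)
    L=lids(n,p,d);print(n,L)
    W=cloud(n,d)
    # wheel rim
    m=(np.abs(W[...,2]-38)<3)&(np.hypot(W[...,0]-544,W[...,1]+30)<100)
    P=W[m];print('wheel z',np.median(P[:,2]),len(P))
    a=np.degrees(np.arctan2(P[:,1]+30,P[:,0]-544))
    R=np.hypot(P[:,0]-544,P[:,1]+30)
    E=[]
    for k in range(-180,180,5):
        s=(a>=k)&(a<k+5)
        if s.sum()>3:
            i=np.argmax(R[s]); 
            if R[s][i]>80:E.append(P[s][i])
    E=np.array(E);print('rim hub',circ(E,92,[544,-30]),len(E))
    # column
    m=(W[...,2]>40)&(W[...,2]<160)&(np.hypot(W[...,0]-575,W[...,1]+232)<50)
    P=W[m];print('col pts',len(P)); 
    if len(P)>50:print('col',circ(P,13,[575,-232]),P.mean(0))
    # foot
    m=(np.abs(W[...,2]-16)<4)&(W[...,1]<-125)&(np.hypot(W[...,0]-575,W[...,1]+225)<125)
    P=W[m];print('foot',cv2.minAreaRect(P[:,:2].astype(np.float32)),len(P))
E
```

```text
top {'yellow': (501.6, 17.0, 18.0, 271, 78.5, [501.2, 17.8]), 'red': (485.9, -53.4, 17.7, 266, 78.4, [486.0, -53.1]), 'blue': (573.4, 25.1, 17.2, 250, 78.6, [573.5, 25.3]), 'green': (603.6, -41.5, 16.6, 29, 78.6, [603.3, -46.5])}
wheel z 38.47800109183959 3864
rim hub [542.8261412  -29.74597444] 68
col pts 10
foot ((553.3673095703125, -223.50318908691406), (150.41517639160156, 129.60105895996094), 6.129935264587402) 2173
scene {'yellow': (502.0, 15.6, 19.2, 252, 78.0, [505.2, 12.3]), 'red': (487.7, -55.9, 18.7, 276, 78.3, [488.6, -58.3]), 'blue': (575.2, 22.3, 18.4, 282, 78.1, [576.6, 19.2]), 'green': (603.8, -43.8, 18.4, 301, 78.3, [604.6, -45.6])}
wheel z 38.44926856142001 3307
rim hub [543.52040653 -30.79124802] 57
col pts 1343
col [ 563.7897245  -233.92252058] [ 572.60943315 -239.40256711  104.69126763]
foot ((563.970703125, -224.77207946777344), (169.97055053710938, 129.58944702148438), 5.965592384338379) 8451
```

```bash
cat > g.py <<'E'
import numpy as np, json
from scipy.spatial.transform import Rotation as R
HUB=np.array([543.5,-30.8])
def rows(start,poses):
    """poses: (x,y,z,yaw deg) ; start likewise"""
    R0=R.from_euler('xyz',[180,0,start[3]],degrees=True);out=[]
    for p in poses:
        t=R0.inv().apply(np.array(p[:3])-start[:3])/10
        w=-np.radians(p[3]-start[3])
        out.append([round(float(x),2) for x in t]+[0,0,round(float(w),3)])
    print(json.dumps([out]));return poses[-1]
def on(th,z,r=116): 
    a=np.radians(th); return (HUB[0]+r*np.cos(a),HUB[1]+r*np.sin(a),z,th-90)
def lin(a,b,n): return [tuple(np.array(a)+(np.array(b)-a)*(i/n)) for i in range(1,n+1)]
E
python3 - <<'E'
from g import *
s=(188.28,622.14,239.29,163.17)
P=lin(s,on(74,239.29),24); print(P[-1])
for k in range(3): s=rows(s,P[8*k:8*k+8])
E
```

```text
(np.float64(575.4739332747719), np.float64(80.70635672884498), np.float64(239.29), np.float64(-16.0))
[[[-2.2, -1.69, -0.0, 0, 0, 0.13], [-4.39, -3.38, -0.0, 0, 0, 0.261], [-6.59, -5.08, -0.0, 0, 0, 0.391], [-8.79, -6.77, -0.0, 0, 0, 0.521], [-10.99, -8.46, -0.0, 0, 0, 0.651], [-13.18, -10.15, -0.0, 0, 0, 0.782], [-15.38, -11.85, -0.0, 0, 0, 0.912], [-17.58, -13.54, -0.0, 0, 0, 1.042]]]
[[[-2.57, 1.04, 0.0, 0, 0, 0.13], [-5.14, 2.09, 0.0, 0, 0, 0.261], [-7.71, 3.13, 0.0, 0, 0, 0.391], [-10.28, 4.18, 0.0, 0, 0, 0.521], [-12.85, 5.22, 0.0, 0, 0, 0.651], [-15.42, 6.27, 0.0, 0, 0, 0.782], [-17.99, 7.31, 0.0, 0, 0, 0.912], [-20.55, 8.36, 0.0, 0, 0, 1.042]]]
[[[-0.39, 2.75, 0.0, 0, 0, 0.13], [-0.79, 5.49, 0.0, 0, 0, 0.261], [-1.18, 8.24, 0.0, 0, 0, 0.391], [-1.57, 10.98, 0.0, 0, 0, 0.521], [-1.97, 13.73, 0.0, 0, 0, 0.651], [-2.36, 16.47, 0.0, 0, 0, 0.782], [-2.75, 19.22, 0.0, 0, 0, 0.912], [-3.15, 21.96, 0.0, 0, 0, 1.042]]]
```

{"op": "jog_arm", "data": {
  "deltas": [
    [[-2.2,-1.7,0,0,0,0.13],[-4.4,-3.4,0,0,0,0.26],[-6.6,-5.1,0,0,0,0.39],[-8.8,-6.8,0,0,0,0.52],[-11,-8.5,0,0,0,0.65],[-13.2,-10.2,0,0,0,0.78],[-15.4,-11.9,0,0,0,0.91],[-17.6,-13.5,0,0,0,1.04]]
  ],
  "jaw": 0
}}

```text
clock: 2.2
eef_pos: [318.2, 441.0, 239.5]
ee_rot: [180.0, -0.0, 103.3]
force: [-0.4, 0.3, 0.2]
grip_width: 0.005
```

{"op": "jog_arm", "data": {
  "deltas": [
    [[-2.6,1.0,0,0,0,0.13],[-5.1,2.1,0,0,0,0.26],[-7.7,3.1,0,0,0,0.39],[-10.3,4.2,0,0,0,0.52],[-12.9,5.2,0,0,0,0.65],[-15.4,6.3,0,0,0,0.78],[-18,7.3,0,0,0,0.91],[-20.6,8.4,0,0,0,1.04]]
  ]
}}

```text
clock: 3.0
eef_pos: [448.1, 260.6, 239.5]
ee_rot: [-180.0, -0.0, 43.7]
force: [-0.5, -0.5, -0.4]
grip_width: -0.0
```

{"op": "jog_arm", "data": {
  "deltas": [
    [[-0.4,2.7,0,0,0,0.13],[-0.8,5.5,0,0,0,0.26],[-1.2,8.2,0,0,0,0.39],[-1.6,11,0,0,0,0.52],[-2,13.7,0,0,0,0.65],[-2.4,16.5,0,0,0,0.78],[-2.8,19.2,0,0,0,0.91],[-3.1,22,0,0,0,1.04]]
  ]
}}

```text
clock: 3.8
eef_pos: [578.7, 80.9, 239.5]
ee_rot: [-180.0, -0.0, -15.9]
force: [0.0, -0.2, -0.0]
grip_width: -0.002
```

```bash
python3 - <<'E'
from h import *
snap('scene','s2.png')
o=get_obs();print(o['clock'],o['eef_pos'],o['ee_rot'],o['qpos'],o['grip_width'])
E
```

```text
3.85 [581.15090837  75.97693976 240.00909601] [179.8829045   -0.25551178 -16.46519721] [-45.90579402  24.92471645  46.09194689 103.48771208 -20.28485433
  60.0481385  -98.68758775] -0.0008660859406916568
```

View pics/s2.png

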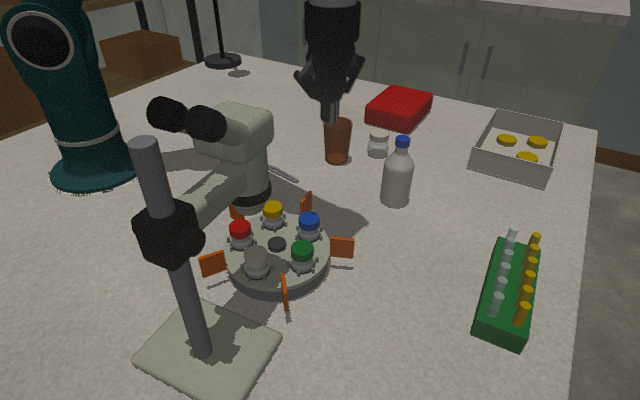

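The arm has overshot slightly and is settling above the gap. I'll descend to working height in two calls so that it settles on the way.

{"op": "jog_arm", "data": {
  "deltas": [
    [[0,0,0.5,0,0,0],[0,0,2,0,0,0],[0,0,4,0,0,0],[0,0,6,0,0,0],[0,0,8,0,0,0],[0,0,9,0,0,0],[0,0,9.5,0,0,0],[0,0,9.5,0,0,0]]
  ]
}}

```text
clock: 4.65
eef_pos: [577.6, 82.1, 143.7]
ee_rot: [180.0, 0.1, -15.5]
force: [0.5, 0.1, 0.3]
grip_width: 0.002
```

{"op": "jog_arm", "data": {
  "deltas": [
    [[0,0,1,0,0,0],[0,0,2.5,0,0,0],[0,0,4,0,0,0],[0,0,6,0,0,0],[0,0,8,0,0,0],[0,0,9,0,0,0],[0,0,9.4,0,0,0],[0,0,9.4,0,0,0]]
  ]
}}

```text
clock: 5.45
eef_pos: [577.9, 81.4, 49.8]
ee_rot: [180.0, 0.0, -15.6]
force: [-0.2, 0.2, -0.2]
grip_width: 0.001
```

```bash
python3 - <<'E'
from h import *
p,d=snap('scene','s3.png');print(lids('scene',p,d))
o=get_obs();print(o['clock'],o['eef_pos'],o['ee_rot'],o['qpos'],o['force'])
E
```

```text
{'yellow': (501.9, 15.6, 19.4, 250, 78.1, [505.1, 12.6]), 'red': (488.0, -55.3, 18.9, 279, 78.2, [488.9, -58.3]), 'blue': (575.2, 21.7, 18.2, 288, 78.1, [576.7, 19.2]), 'green': (604.3, -44.1, 18.7, 323, 78.2, [605.1, -46.2])}
5.5 [578.3956381   81.4505882   50.43783132] [-1.79998846e+02 -2.21638005e-02 -1.56111910e+01] [-37.59085879  39.3801484   35.1015908  109.77069024 -33.47373873
  41.39317472 -88.31259214] [ 0.28082187 -0.20902198 -0.92835627]
```

View pics/s3.png

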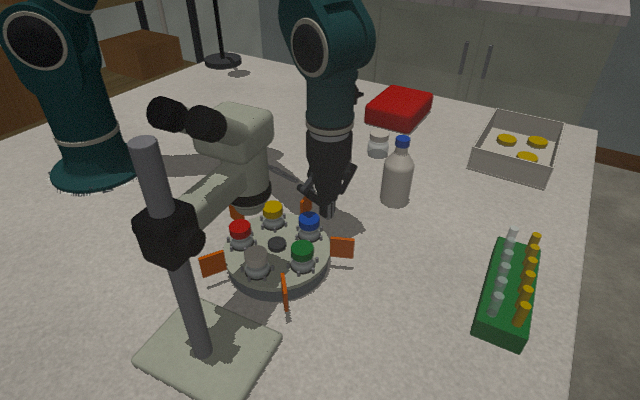

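```bash
cat >> g.py <<'E'
def trap(a,b,n,ra=4,rb=8):
    v=np.array([min(1,(i+1)/ra,(n-i)/rb) for i in range(n)]);return a+(b-a)*np.cumsum(v)/v.sum()
E
python3 - <<'E'
from g import *
s=on(73,50,117);s=(577.9,81.4,49.8,-15.6)
P=[on(t,50,116.5) for t in trap(73,160,32)]
for k in range(4): s=rows(s,P[8*k:8*k+8])
print(P[7],P[15],P[23],P[31])
E
```

```text
[[[-0.18, 0.08, -0.02, 0, 0, 0.01], [-0.5, 0.08, -0.02, 0, 0, -0.018], [-0.99, 0.1, -0.02, 0, 0, -0.06], [-1.65, 0.16, -0.02, 0, 0, -0.116], [-2.29, 0.25, -0.02, 0, 0, -0.172], [-2.94, 0.38, -0.02, 0, 0, -0.229], [-3.57, 0.55, -0.02, 0, 0, -0.285], [-4.19, 0.75, -0.02, 0, 0, -0.341]]]
[[[-0.65, 0.02, 0.0, 0, 0, -0.056], [-1.31, 0.07, 0.0, 0, 0, -0.112], [-1.96, 0.17, 0.0, 0, 0, -0.169], [-2.6, 0.29, 0.0, 0, 0, -0.225], [-3.23, 0.46, 0.0, 0, 0, -0.281], [-3.86, 0.66, 0.0, 0, 0, -0.337], [-4.47, 0.89, 0.0, 0, 0, -0.394], [-5.07, 1.16, 0.0, 0, 0, -0.45]]]
[[[-0.65, 0.02, 0.0, 0, 0, -0.056], [-1.31, 0.07, 0.0, 0, 0, -0.112], [-1.96, 0.17, 0.0, 0, 0, -0.169], [-2.6, 0.29, 0.0, 0, 0, -0.225], [-3.23, 0.46, 0.0, 0, 0, -0.281], [-3.86, 0.66, 0.0, 0, 0, -0.337], [-4.47, 0.89, 0.0, 0, 0, -0.394], [-5.07, 1.16, 0.0, 0, 0, -0.45]]]
[[[-0.65, 0.02, 0.0, 0, 0, -0.056], [-1.23, 0.06, 0.0, 0, 0, -0.105], [-1.71, 0.13, 0.0, 0, 0, -0.148], [-2.12, 0.19, 0.0, 0, 0, -0.183], [-2.44, 0.26, 0.0, 0, 0, -0.211], [-2.68, 0.31, 0.0, 0, 0, -0.232], [-2.84, 0.35, 0.0, 0, 0, -0.246], [-2.92, 0.37, 0.0, 0, 0, -0.253]]]
(np.float64(535.4860610303357), np.float64(85.42403702414788), 50, np.float64(3.944444444444443)) (np.float64(485.73982067204275), np.float64(70.37317670213889), 50, np.float64(29.72222222222223)) (np.float64(447.48929902553516), np.float64(35.18632660174303), 50, np.float64(55.5)) (np.float64(434.02580967844165), np.float64(9.045346697440426), 50, np.float64(70.0))
```

{"op": "jog_arm", "data": {
  "deltas": [
    [[-0.18,0.08,0,0,0,0],[-0.5,0.08,0,0,0,-0.018],[-1.0,0.1,0,0,0,-0.06],[-1.65,0.16,0,0,0,-0.116],[-2.29,0.25,0,0,0,-0.172],[-2.94,0.38,0,0,0,-0.229],[-3.57,0.55,0,0,0,-0.285],[-4.19,0.75,0,0,0,-0.341]]
  ]
}}

```text
clock: 6.3
eef_pos: [536.2, 86.1, 51.0]
ee_rot: [-180.0, -0.1, 4.1]
force: [2.2, 0.4, -2.6]
grip_width: -0.002
```

{"op": "jog_arm", "data": {
  "deltas": [
    [[-0.65,0.02,0,0,0,-0.056],[-1.31,0.07,0,0,0,-0.112],[-1.96,0.17,0,0,0,-0.169],[-2.6,0.29,0,0,0,-0.225],[-3.23,0.46,0,0,0,-0.281],[-3.86,0.66,0,0,0,-0.337],[-4.47,0.89,0,0,0,-0.394],[-5.07,1.16,0,0,0,-0.45]]
  ]
}}

```text
clock: 7.1
eef_pos: [486.3, 71.2, 51.0]
ee_rot: [180.0, -0.1, 29.9]
force: [1.9, 0.8, -1.0]
grip_width: 0.0
```

```bash
python3 - <<'E'
from h import *
p,d=snap('scene','s4.png');print(lids('scene',p,d))
o=get_obs();print(o['clock'],o['eef_pos'],o['ee_rot'],o['qpos'],o['force'])
E
```

```text
{'yellow': (485.6, -13.5, 17.8, 131, 76.9, [494.3, -20.0]), 'red': (508.3, -81.3, 18.7, 299, 78.3, [509.5, -83.7]), 'blue': (543.0, 30.5, 19.1, 272, 78.0, [544.7, 28.2]), 'green': (601.8, -12.2, 18.1, 260, 78.3, [602.2, -12.3])}
7.15 [485.11064201  70.38389877  50.88334701] [-1.79984554e+02 -4.08522912e-02  2.99972641e+01] [-31.3211513   30.04801236  23.43863687 122.15359338 -22.25900181
  31.8078132  -51.58182323] [-0.11045926 -0.41940904 -0.22902425]
```

View pics/s4.png

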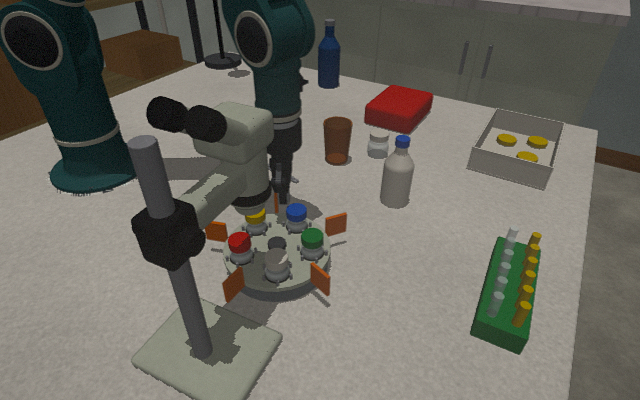

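The wheel turns cleanly with low force, about 31° so far. I'll go on with the first stroke.

{"op": "jog_arm", "data": {
  "deltas": [
    [[-0.65,0.02,0,0,0,-0.056],[-1.31,0.07,0,0,0,-0.112],[-1.96,0.17,0,0,0,-0.169],[-2.6,0.29,0,0,0,-0.225],[-3.23,0.46,0,0,0,-0.281],[-3.86,0.66,0,0,0,-0.337],[-4.47,0.89,0,0,0,-0.394],[-5.07,1.16,0,0,0,-0.45]]
  ]
}}

```text
clock: 7.95
eef_pos: [448.2, 35.8, 50.9]
ee_rot: [179.9, -0.1, 55.6]
force: [0.9, 1.7, 0.8]
grip_width: 0.004
```

{"op": "jog_arm", "data": {
  "deltas": [
    [[-0.65,0.02,0,0,0,-0.056],[-1.23,0.06,0,0,0,-0.105],[-1.71,0.13,0,0,0,-0.148],[-2.12,0.19,0,0,0,-0.183],[-2.44,0.26,0,0,0,-0.211],[-2.68,0.31,0,0,0,-0.232],[-2.84,0.35,0,0,0,-0.246],[-2.92,0.37,0,0,0,-0.253]]
  ]
}}

```text
clock: 8.75
eef_pos: [434.5, 9.2, 50.5]
ee_rot: [180.0, -0.0, 70.0]
force: [1.1, 0.8, 1.3]
grip_width: 0.002
```

```bash
python3 - <<'E'
from h import *
for n in('scene','top'):
    p,d=snap(n,n+'5.png');L=lids(n,p,d);print(L)
    hb=(543.5,-30.8) if n=='scene' else (542.8,-29.7)
    for k,v in L.items(): print(k,np.degrees(np.arctan2(v[1]-hb[1],v[0]-hb[0])).round(2))
o=get_obs();print(o['clock'],o['eef_pos'],o['ee_rot'],o['qpos'],o['force'])
E
```

```text
{'yellow': (488.0, -56.2, 18.9, 319, 78.3, [489.4, -58.3]), 'red': (549.4, -92.3, 18.9, 286, 78.1, [551.7, -94.8]), 'blue': (503.2, 15.9, 19.5, 248, 78.1, [505.2, 12.2]), 'green': (573.9, 21.2, 18.3, 221, 78.4, [574.9, 21.2])}
yellow -155.41
red -84.52
blue 130.79
green 59.69
{'red': (548.6, -89.5, 17.4, 169, 78.3, [546.4, -86.2]), 'blue': (501.2, 17.3, 17.5, 190, 78.5, [502.9, 21.4])}
red -84.46
blue 131.51
8.85 [434.27700991   9.16742223  50.31923539] [ 1.79989263e+02 -3.91360629e-03  6.99924707e+01] [-16.39448222  25.30312874  12.63584805 128.89419174 -11.95231029
  26.83234358 -14.24901232] [0.73569352 0.42253759 0.57138419]
```

View pics/top5.png

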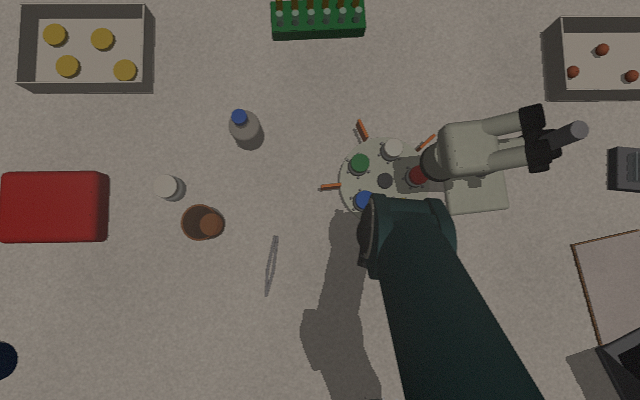

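Wheel turned about 72° (red is now at the lens), as planned. Next I'll back off, lift, arc back and do the second stroke.

```bash
python3 - <<'E'
from g import *
s=(434.3,9.1,50.3,70.0)
e=on(155,115,116.5)
s=(e[0],e[1],115,65.0)
P=[on(t,115,116.5) for t in trap(155,73,16,3,4)]
for k in range(2): s=rows(s,P[8*k:8*k+8])
E
```

```text
[[[0.41, 0.01, 0.0, 0, 0, 0.035], [1.23, 0.07, 0.0, 0, 0, 0.106], [2.45, 0.26, 0.0, 0, 0, 0.212], [3.64, 0.58, 0.0, 0, 0, 0.318], [4.79, 1.03, 0.0, 0, 0, 0.424], [5.89, 1.6, 0.0, 0, 0, 0.53], [6.92, 2.28, 0.0, 0, 0, 0.636], [7.87, 3.06, 0.0, 0, 0, 0.742]]]
[[[1.23, 0.07, 0.0, 0, 0, 0.106], [2.45, 0.26, 0.0, 0, 0, 0.212], [3.64, 0.58, 0.0, 0, 0, 0.318], [4.79, 1.03, 0.0, 0, 0, 0.424], [5.89, 1.6, 0.0, 0, 0, 0.53], [6.67, 2.1, 0.0, 0, 0, 0.61], [7.17, 2.47, 0.0, 0, 0, 0.663], [7.41, 2.66, 0.0, 0, 0, 0.689]]]
```

{"op": "jog_arm", "data": {
  "deltas": [
    [[0.3,0,0,0,0,0.03],[0.7,0.02,0,0,0,0.06],[1.02,0.04,0,0,0,0.087],[1.02,0.04,-1,0,0,0.087],[1.02,0.04,-3,0,0,0.087],[1.02,0.04,-5,0,0,0.087],[1.02,0.04,-6.3,0,0,0.087],[1.02,0.04,-6.5,0,0,0.087]]
  ]
}}

```text
clock: 9.65
eef_pos: [439.0, 18.8, 117.1]
ee_rot: [179.8, -0.1, 65.0]
force: [0.2, -1.1, -0.3]
grip_width: -0.002
```

{"op": "jog_arm", "data": {
  "deltas": [
    [[0.41,0.01,0,0,0,0.035],[1.23,0.07,0,0,0,0.106],[2.45,0.26,0,0,0,0.212],[3.64,0.58,0,0,0,0.318],[4.79,1.03,0,0,0,0.424],[5.89,1.6,0,0,0,0.53],[6.92,2.28,0,0,0,0.636],[7.87,3.06,0,0,0,0.742]]
  ]
}}

```text
clock: 10.45
eef_pos: [498.9, 77.4, 114.9]
ee_rot: [-180.0, 0.1, 22.3]
force: [-0.8, 0.2, -0.0]
grip_width: 0.002
```

{"op": "jog_arm", "data": {
  "deltas": [
    [[1.23,0.07,0,0,0,0.106],[2.45,0.26,0,0,0,0.212],[3.64,0.58,0,0,0,0.318],[4.79,1.03,0,0,0,0.424],[5.89,1.6,0,0,0,0.53],[6.67,2.1,0,0,0,0.61],[7.17,2.47,0,0,0,0.663],[7.41,2.66,0,0,0,0.689]]
  ]
}}

```text
clock: 11.25
eef_pos: [577.7, 80.6, 114.7]
ee_rot: [179.9, 0.0, -17.1]
force: [-0.5, 0.7, 0.1]
grip_width: -0.003
```

```bash
python3 - <<'E'
from h import *
p,d=snap('scene','s6.png');L=lids('scene',p,d)
for k,v in L.items(): print(k,np.degrees(np.arctan2(v[1]+30.8,v[0]-543.5)).round(2))
o=get_obs();print(o['clock'],o['eef_pos'],o['ee_rot'],o['qpos'])
E
```

```text
yellow -155.54
red -84.09
blue 132.81
green 59.49
11.3 [577.89003204  80.4805329  114.80711356] [ 1.79944822e+02  1.01247421e-02 -1.70859678e+01] [-37.84580792  32.84269059  35.21902503 108.54677903 -25.43032667
  46.60005822 -96.15748983]
```

View pics/s6.png

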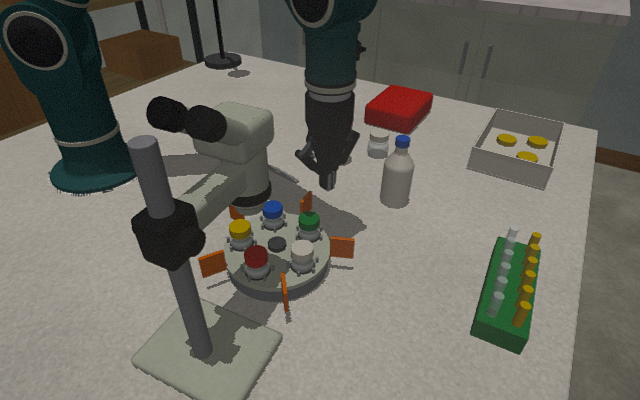

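{"op": "jog_arm", "data": {
  "deltas": [
    [[0,0,0.5,0,0,0],[0,0,1.5,0,0,0],[0,0,2.5,0,0,0],[0,0,3.5,0,0,0],[0,0,4.5,0,0,0],[0,0,5.5,0,0,0],[0,0,6.2,0,0,0],[0,0,6.4,0,0,0]]
  ]
}}

```text
clock: 12.1
eef_pos: [577.2, 80.7, 50.2]
ee_rot: [180.0, 0.1, -17.0]
force: [-0.9, 0.5, 0.3]
grip_width: 0.003
```

```bash
python3 - <<'E'
from g import *
s=(577.7,80.7,50.5,-17.1)
P=[on(t,50.5,116.5) for t in trap(73,160,32)]
for k in range(4): s=rows(s,P[8*k:8*k+8])
E
```

```text
[[[-0.17, 0.01, 0.0, 0, 0, -0.016], [-0.5, 0.02, 0.0, 0, 0, -0.044], [-0.99, 0.06, 0.0, 0, 0, -0.086], [-1.64, 0.13, 0.0, 0, 0, -0.142], [-2.29, 0.24, 0.0, 0, 0, -0.199], [-2.93, 0.39, 0.0, 0, 0, -0.255], [-3.56, 0.57, 0.0, 0, 0, -0.311], [-4.17, 0.79, 0.0, 0, 0, -0.367]]]
[[[-0.65, 0.02, 0.0, 0, 0, -0.056], [-1.31, 0.07, 0.0, 0, 0, -0.112], [-1.96, 0.17, 0.0, 0, 0, -0.169], [-2.6, 0.29, 0.0, 0, 0, -0.225], [-3.23, 0.46, 0.0, 0, 0, -0.281], [-3.86, 0.66, 0.0, 0, 0, -0.337], [-4.47, 0.89, 0.0, 0, 0, -0.394], [-5.07, 1.16, 0.0, 0, 0, -0.45]]]
[[[-0.65, 0.02, 0.0, 0, 0, -0.056], [-1.31, 0.07, 0.0, 0, 0, -0.112], [-1.96, 0.17, 0.0, 0, 0, -0.169], [-2.6, 0.29, 0.0, 0, 0, -0.225], [-3.23, 0.46, 0.0, 0, 0, -0.281], [-3.86, 0.66, 0.0, 0, 0, -0.337], [-4.47, 0.89, 0.0, 0, 0, -0.394], [-5.07, 1.16, 0.0, 0, 0, -0.45]]]
[[[-0.65, 0.02, 0.0, 0, 0, -0.056], [-1.23, 0.06, 0.0, 0, 0, -0.105], [-1.71, 0.13, 0.0, 0, 0, -0.148], [-2.12, 0.19, 0.0, 0, 0, -0.183], [-2.44, 0.26, 0.0, 0, 0, -0.211], [-2.68, 0.31, 0.0, 0, 0, -0.232], [-2.84, 0.35, 0.0, 0, 0, -0.246], [-2.92, 0.37, 0.0, 0, 0, -0.253]]]
```

{"op": "jog_arm", "data": {
  "deltas": [
    [[-0.17,0.01,0,0,0,-0.016],[-0.5,0.02,0,0,0,-0.044],[-1.0,0.06,0,0,0,-0.086],[-1.64,0.13,0,0,0,-0.142],[-2.29,0.24,0,0,0,-0.199],[-2.93,0.39,0,0,0,-0.255],[-3.56,0.57,0,0,0,-0.311],[-4.17,0.79,0,0,0,-0.367]]
  ]
}}

```text
clock: 12.9
eef_pos: [536.0, 85.9, 52.0]
ee_rot: [-180.0, -0.1, 4.3]
force: [1.8, -0.6, -2.0]
grip_width: 0.003
```

{"op": "jog_arm", "data": {
  "deltas": [
    [[-0.65,0.02,0,0,0,-0.056],[-1.31,0.07,0,0,0,-0.112],[-1.96,0.17,0,0,0,-0.169],[-2.6,0.29,0,0,0,-0.225],[-3.23,0.46,0,0,0,-0.281],[-3.86,0.66,0,0,0,-0.337],[-4.47,0.89,0,0,0,-0.394],[-5.07,1.16,0,0,0,-0.45]]
  ]
}}

```text
clock: 13.7
eef_pos: [486.2, 70.9, 52.0]
ee_rot: [180.0, -0.1, 30.1]
force: [1.6, 0.5, -0.7]
grip_width: -0.003
```

{"op": "jog_arm", "data": {
  "deltas": [
    [[-0.65,0.02,0,0,0,-0.056],[-1.31,0.07,0,0,0,-0.112],[-1.96,0.17,0,0,0,-0.169],[-2.6,0.29,0,0,0,-0.225],[-3.23,0.46,0,0,0,-0.281],[-3.86,0.66,0,0,0,-0.337],[-4.47,0.89,0,0,0,-0.394],[-5.07,1.16,0,0,0,-0.45]]
  ]
}}

```text
clock: 14.5
eef_pos: [448.0, 35.4, 52.0]
ee_rot: [179.9, -0.1, 55.9]
force: [1.6, 2.0, -0.2]
grip_width: 0.003
```

{"op": "jog_arm", "data": {
  "deltas": [
    [[-0.65,0.02,0,0,0,-0.056],[-1.2,0.06,0,0,0,-0.105],[-1.65,0.12,0,0,0,-0.143],[-2.0,0.18,0,0,0,-0.173],[-2.3,0.23,0,0,0,-0.199],[-2.5,0.27,0,0,0,-0.217],[-2.62,0.3,0,0,0,-0.228],[-2.65,0.31,0,0,0,-0.23]]
  ]
}}

```text
clock: 15.3
eef_pos: [435.3, 11.4, 51.4]
ee_rot: [180.0, -0.0, 68.8]
force: [1.2, 0.9, 1.2]
grip_width: -0.001
```

```bash
cat >> h.py <<'E'
HS=np.array([543.5,-30.8])
def tabs(n,p,d,hub=HS,every=False):
    W=cloud(n,d);m=colors(p)['orange'];q=W-np.r_[hub,0];r=np.hypot(q[...,0],q[...,1])
    m=m&(r>95)&(r<133)&(W[...,2]>30)&(W[...,2]<76)
    a=np.degrees(np.arctan2(q[...,1],q[...,0]))[m];out=[]
    k,lab=cv2.connectedComponents(m.astype(np.uint8))
    for i in range(1,k):
        s=(lab==i)
        if s.sum()>40:
            P=W[s]; vx=cv2.fitLine(P[:,:2].astype(np.float32),cv2.DIST_HUBER,0,.01,.01).ravel()
            out.append((int(s.sum()),round(float(np.degrees(np.arctan2(*(P[:,:2].mean(0)-hub)[::-1]))),2),round(float(np.degrees(np.arctan2(vx[1],vx[0]))),1)))
    return out
def report(n,p,d):
    L=lids(n,p,d)
    hb=HS if n=='scene' else np.array([542.8,-29.7])
    for k,v in L.items(): print(n,k,v[:2],np.degrees(np.arctan2(v[1]-hb[1],v[0]-hb[0])).round(2),v[3])
    print(tabs(n,p,d,hb))
E
python3 - <<'E'
from h import *
for n in('scene','top'):
    z=np.load(n+'1.npz');print('START');report(n,z['p'],z['d'])
    p,d=snap(n,n+'7.png');print('NOW');report(n,p,d)
o=get_obs();print(o['clock'],o['eef_pos'],o['ee_rot'],o['force'])
E
```

```text
START
scene yellow (502.0, 15.6) 131.81 252
scene red (487.7, -55.9) -155.78 276
scene blue (575.2, 22.3) 59.16 282
scene green (603.8, -43.8) -12.17 301
[(134, 94.83, -84.9), (108, 169.03, -13.1), (422, 22.87, 23.8), (480, -119.11, 59.6), (167, -48.35, -47.0)]
NOW
scene yellow (548.8, -92.1) -85.06 383
scene red (603.7, -44.4) -12.73 345
scene blue (486.9, -54.7) -157.11 306
scene green (503.5, 15.7) 130.7 217
[(149, 93.63, -84.7), (84, 167.88, -14.6), (423, 21.71, 22.5), (475, -120.27, 58.6), (156, -49.42, -48.5)]
START
top yellow (501.6, 17.0) 131.42 271
top red (485.9, -53.4) -157.39 266
top blue (573.4, 25.1) 60.82 250
top green (603.6, -41.5) -10.98 29
[(56, 24.6, 23.3), (50, -47.7, -47.0), (63, 96.03, -83.5), (106, -120.97, 59.8), (60, 167.05, -12.1)]
NOW
top yellow (547.4, -89.3) -85.59 218
top red (602.6, -43.0) -12.54 257
top green (505.1, 19.3) 127.57 22
[(55, 23.37, 24.2), (48, -48.97, -50.0), (54, 94.71, -85.7)]
15.4 [435.20310338  11.43613956  51.28624958] [ 1.79992525e+02 -2.70776851e-03  6.87986679e+01] [0.89313626 0.64398666 0.13551543]
```

View pics/scene7.png

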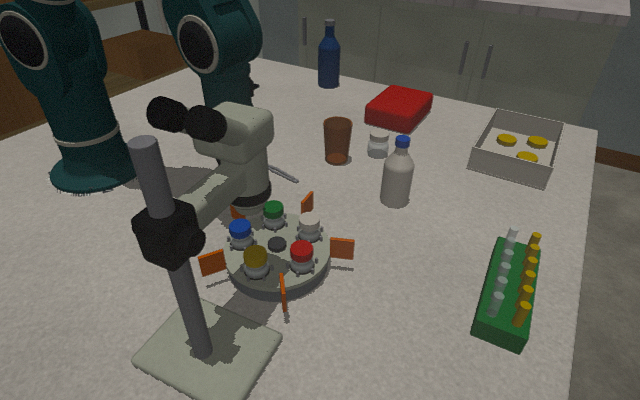

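The wheel is about 1.2° short of +144° by the tab angles in both cameras, and the yellow jar is at −85.1° (scene) / −85.6° (top) against −84.0°. That leaves about 2.5 mm at the tab for the last push.

{"op": "jog_arm", "data": {
  "deltas": [
    [[-0.05,0,0,0,0,-0.004],[-0.1,0,0,0,0,-0.009],[-0.15,0,0,0,0,-0.013],[-0.2,0,0,0,0,-0.017],[-0.23,0,0,0,0,-0.02],[-0.26,0,0,0,0,-0.022],[-0.26,0,0,0,0,-0.022],[-0.26,0,0,0,0,-0.022]]
  ]
}}

```text
clock: 16.2
eef_pos: [434.1, 8.9, 51.3]
ee_rot: [-180.0, 0.0, 70.1]
force: [0.6, 0.2, -0.1]
grip_width: 0.001
```

```bash
python3 - <<'E'
from h import *
for n in('scene','top'):
    p,d=snap(n,n+'8.png');report(n,p,d)
print([r for r in place_of('view','scene')[:1]],[r for r in place_of('jar_yellow','scene')[:1]])
o=get_obs();print(o['clock'],o['eef_pos'],o['ee_rot'],o['force'])
E
```

```text
scene yellow (550.0, -92.3) -83.97 385
scene red (604.4, -43.1) -11.42 341
scene blue (487.5, -55.5) -156.2 315
scene green (502.8, 14.8) 131.75 216
[(135, 94.93, -84.3), (104, 169.19, -12.4), (421, 23.05, 24.1), (481, -118.98, 59.4), (168, -48.24, -46.5)]
top yellow (549.0, -89.5) -84.08 210
top red (603.5, -41.9) -11.36 257
top green (501.7, 17.6) 130.99 32
[(70, 24.81, 23.9), (45, -47.52, -47.2), (56, 96.06, -82.6)]
[{'xyz': [553.0, -88.0, 56.9], 'score': 0.92}] [{'xyz': [545.9, -87.6, 34.7], 'score': 0.88}]
16.4 [434.07373866   8.99266006  51.24934498] [-1.79991047e+02  4.77812720e-03  7.00571628e+01] [ 0.56593926  0.56269001 -0.29616056]
```

```bash
python3 - <<'E'
from h import *
z=np.load('scene1.npz');W=cloud('scene',z['d'])
for lo,hi in((170,180),(180,200),(200,220)):
    m=(W[...,2]>lo)&(W[...,2]<hi)&(np.hypot(W[...,0]-550,W[...,1]+92)<42)
    P=W[m];print(lo,len(P), circ(P,32,[550,-92]) if len(P)>20 else None, P.min(0) if len(P) else 0,P.max(0) if len(P) else 0)
    if len(P)>20:
        s=least_squares(lambda p:np.hypot(P[:,0]-p[0],P[:,1]-p[1])-p[2],[550,-92,30],loss='soft_l1').x;print(s)
E
```

```text
170 121 [541.91299873 -83.51035949] [ 539.21675281 -115.03361764  170.00236084] [572.39498491 -83.59870246 179.7398119 ]
[549.71007348 -91.96436836  21.46569649]
180 268 [548.60065935 -90.55588371] [ 544.15513074 -124.72843367  180.09790904] [581.85695914 -70.06346066 199.9842748 ]
[549.24612146 -90.96005595  31.33734763]
200 442 [547.80520611 -91.62150533] [ 553.09317908 -124.06637315  200.00231661] [582.56367719 -67.17649343 219.97107017]
[547.81217445 -91.62448083  31.99315144]
```

The barrel fit (about 549, −91) confirms the geometric station (550, −92.5), and the jar is at (550.0, −92.3). The network's "view" reading of (553, −88) is the outlier. Now I'll take the hand away.

{"op": "jog_arm", "data": {
  "deltas": [
    [[0.3,0,0,0,0,0.03],[0.7,0.02,0,0,0,0.06],[1.0,0.04,0,0,0,0.087],[1.0,0,-1,0,0,0.087],[1.0,-0.5,-3,0,0,0.087],[1.0,-1,-5,0,0,0.087],[1.0,-1,-6.5,0,0,0.087],[1.0,-1,-7,0,0,0.087]]
  ]
}}

```text
clock: 17.2
eef_pos: [428.9, 21.9, 123.1]
ee_rot: [179.9, -0.1, 65.1]
force: [0.3, 0.3, 0.1]
grip_width: -0.0
```

{"op": "jog_arm", "data": {
  "deltas": [
    [[0.5,0,-1,0,0,0],[1.5,0,-3,0,0,0],[3,0,-5,0,0,0],[5,0,-7,0,0,0],[7,0,-9,0,0,0],[9,0,-10,0,0,0],[10,0,-10.5,0,0,0],[10,0,-10.5,0,0,0]]
  ]
}}

```text
clock: 18.0
eef_pos: [470.7, 113.7, 226.4]
ee_rot: [180.0, -0.0, 65.2]
force: [-1.0, 1.3, 0.4]
grip_width: -0.002
```

{"op": "jog_arm", "data": {
  "deltas": [
    [[0.5,0,0,0,0,0],[1.5,0,0,0,0,0],[3,0,0,0,0,0],[5,0,0,0,0,0],[7,0,0,0,0,0],[9,0,0,0,0,0],[10,0,0,0,0,0],[10,0,0,0,0,0]]
  ]
}}

```text
clock: 18.8
eef_pos: [512.6, 204.8, 225.7]
ee_rot: [-180.0, 0.0, 65.2]
force: [-0.1, 0.6, -0.3]
grip_width: -0.002
```

```bash
python3 - <<'E'
from h import *
for n in('scene','top'):
    p,d=snap(n,n+'9.png');report(n,p,d)
o=get_obs();print(o['clock'],o['eef_pos'],o['ee_rot'],o['force'])
E
```

```text
scene yellow (549.6, -92.6) -84.36 383
scene red (604.0, -44.2) -12.49 339
scene blue (487.2, -56.2) -155.72 310
scene green (501.8, 13.9) 133.01 213
[(135, 94.97, -84.0), (105, 169.27, -12.7), (426, 23.06, 24.8), (475, -118.96, 59.2), (171, -48.2, -46.3)]
top yellow (549.0, -89.6) -84.09 206
top red (603.5, -41.2) -10.73 258
top blue (486.3, -53.5) -157.16 254
[(57, 24.63, 25.7), (44, -47.55, -47.3), (59, 96.14, -82.0), (100, -120.79, 60.0), (60, 167.28, -11.4)]
18.9 [512.19389828 202.57345193 225.85531232] [-1.79973428e+02  6.86060568e-02  6.50523090e+01] [-0.2535041  -0.39994336 -0.57863091]
```

View pics/scene9.png

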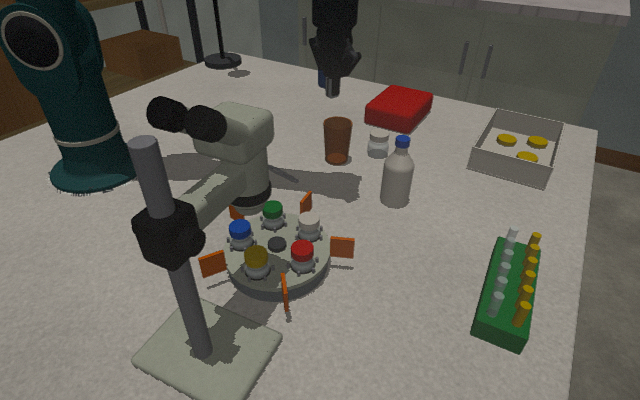

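View pics/top9.png

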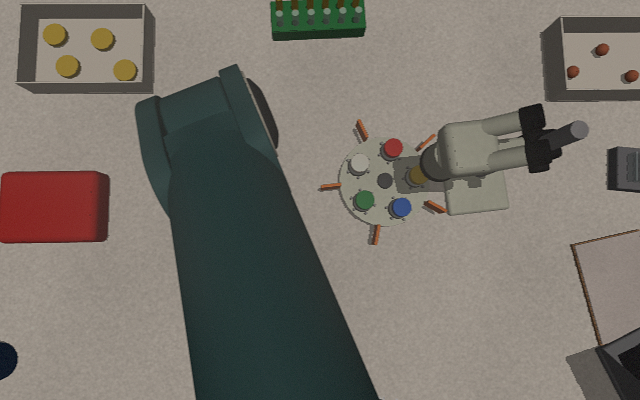

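The yellow lid is under the barrel in both pictures (scene about (257,262), top about (415,176)). The hand is clear, and all five jars stand in their pockets.

```bash
python3 -c "
from cell import *
print(job_done())"
```

```text
the job is handed in; nothing more can be done
None
```

The yellow-lid jar now stands under the lens, and the job was handed in at about 19 s of the 53 s allowed. I turned the carousel about 144° counter-clockwise in two slow fingertip strokes on the tabs, trimmed the last 2.5 mm, then lifted the hand well clear.

**Position:** In the final pictures the yellow lid is at (549.6, −92.6) from the scene camera and (549.0, −89.6) from the top camera. The viewing station works out at (550, −92.5) from the microscope foot, and at about (549, −91) from the lens barrel. The jar's angle about the hub is −84.4° (scene) and −84.1° (top), against −84.0° wanted.

**Wheel:** The tabs are within about 0.3° of where they stood at the start, which is what two exact 72° steps would give.

**Forces:** The readings between moves stayed below about 4 N. The hand went nowhere near the microscope or the loose items. In the last pictures all five jars stand in their pockets.

**Disagreement:** The trained network put the viewing station at about (553, −88), roughly 5 mm from the geometric value. I went with the geometry because the foot and barrel fits and the white jar's starting position agreed to within about 1.5 mm.

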